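# Lock the hub of the gear drive on the sloping stand

## Task

The gear drive on the sloping bench stand must be locked before its centre can be worked on. By the grip bar on its hub, turn the hub until either one of the two keyways in its steel flange lines up with the hinged lock arm, which stays swung back meanwhile; then swing the lock arm over by its black handle until its tongue rests fully home in that keyway. Let go of everything and leave the loose parts on the bench where they are.

Things in the scene. Friction and masses are not known exactly. Their poses are not given: they have to be found in the camera images.
- stand: Bench stand, fixed to the bench: centre of the underside of its dark steel base, 210 x 170 mm (10 mm ahead of the base's middle). It carries a grey deck 150 mm wide that slopes 30 degrees and faces the robot, give or take the stand's yaw. The deck reaches 75 mm down and 100 mm up the slope from the hub's axis.
- deck_axis (a point): Point on the deck's face, on the hub's axis, 105 mm above the bench; fixed to the stand. x points up the slope (away from the robot), y lies level to the left, z stands square to the deck, so it leans 30 degrees from vertical towards the robot.
- hub_grip (a point): Point on the hub's axis, 46 mm above the deck, in the aluminium grip bar at the height to grip it; turns with the hub. The bar is 14 mm thick (along x), 50 mm long (along y), and its top is 59 mm above the deck. z is the hub's axis, away from the deck (same as z of deck_axis). The keyways lie along x and -x.
- flange_top (a point): Centre of the hub flange's top face, 18 mm above the deck; axes as hub_grip. The steel flange is 92 mm across; two keyways 12 mm wide, cut through its 14 mm thickness, run in from the rim opposite one another along x and -x, from 46 to 24 mm from the axis. A collar 34 mm across and 5 mm high lies under the grip bar.
- hub (a joint): Angle of the hub about its axis in rad, counter-clockwise seen from above the deck. 0 and pi: a keyway points straight up the slope at the lock arm's tongue. Free to turn from -1.2 to 4.34; it stays where it is left (friction 0.06 N m).
- lock_hinge (a point): Centre of the lock arm's hinge pin, on the deck's frame (axes as deck_axis): 80 mm up the slope from the hub's axis, 30 mm above the deck. The pin lies along y between two steel ears 34 mm wide overall and 38 mm high.
- lock_handle (a point): Centre of the handle, a black cross roller, 18 mm across, 20 mm long along y, to be pinched by its flat ends (it may slip in the jaws as the arm swings) or pushed from above. In the closed arm it lies 45 mm down the slope from the hinge pin and 16 mm above it (48 mm from the pin). The arm below it is a dark steel bar 14 mm wide, 8 mm thick, 54 mm long.
- tongue (a point): Lowest point of the lock arm's tongue, 44 mm from the hinge along the arm and 20 mm below its line: a round-nosed tab 8 mm wide, 16 to 24 mm long. With the arm closed it lies 36 mm from the hub's axis and 8 mm deep in a keyway; a hub out of line stops it on the flange, with the arm at about 0.18 rad (more than some 0.06 rad out of line it meets the keyway edge).
- lock_arm (a joint): Angle of the lock arm about its hinge pin in rad: 0 closed (bar parallel to the deck, pointing down the slope at the hub, tongue home), growing as it swings up and back; at 1.57 it stands square to the deck; end stop 2.5. The hinge is stiff (about 0.08 N m): the arm stays where it is left and must be brought all the way down.
- latch_c (a point): Middle of a loose black car-door latch, about 120 x 80 x 40 mm, flat on the bench near the stand. Leave alone.
- pulley_c (a point): Middle of a loose steel pulley, 68 mm across, 38 mm high, on the bench near the stand. Leave alone.
- bearing_c (a point): Middle of a loose bearing ring, 62 mm across, 18 mm high, near the stand. Leave alone.
- spanner_grip (a point): Handle of a loose spanner lying near the stand. Leave alone.
- driver_grip (a point): Handle of a loose screwdriver lying on the left of the bench. Leave alone.
- tray_c (a point): Middle of a grey parts tray, 160 x 120 x 35 mm, on the right of the bench. Leave alone.
- can_c (a point): Middle of a standing can, 58 mm across, 130 mm high, on the left of the bench. Leave alone.

How it is judged:
By the outcome, as a careful person would: the job done as asked, in the order asked, and still so for the second after the job is handed in, with the robot touching nothing.
It also fails if it takes over 48 s, if anything falls off the work surface, if the arm or the gripper's body presses on something with over 40 N, if the wrist force passes 120 N, or if a joint passes its speed limit or range.

## Robot

A 6-joint arm with a two-finger parallel gripper is mounted at the origin on the work surface. World frame = base frame: x ahead of the robot, y to its left, z up, the work surface at z = 0. Lengths are in m, angles in rad, forces in N, time in s.
With the tool pointing down it reaches from about 0.225 to 0.725 m from the base axis. Payload 3.1 kg.
Tool frame: the origin (TCP) lies on the centre line of the jaws, within the pads' length; the fingertips stand 25 mm ahead of it and the grasp point (between the pads) lies 6 mm ahead of it; z points along the fingers, y is the line along which they close (so a half turn about z gives the same grasp; the last joint's range is limited). The gripper opens to 85 mm and grips with 20 to 120 N. Pads are 22 mm wide; open, the fingers measure 114 mm over their backs; the gripper's body (76 mm by 85 mm) begins 54 mm behind the grasp point. The pads swing forward as they close: fully open they stand 13 mm farther back than shut.
Start: joints at [-1.472, 0.048, 0.099, 1.622, 0, 1.443], TCP at [0.118, -0.512, 0.256] pointing down, gripper open.
Joint ranges: [-2.91, 2.91], [-0.99, 1.94], [-1.21, 1.42], [-2.12, 2.29], [-1.49, 1.47], [-3.14, 3.14]. Speed limits (rad/s): [2.79, 2.79, 3.14, 3.14, 3.14, 3.14].

## Interface

Orientations are given as a unit quaternion [x, y, z, w].
In Python, from plant import * gives the robot as it stands.
- The arm moves only by the tool play_rows, never from a script. Its argument "deltas" is a list that holds one entry, the list of rows, each a list of 5 numbers: the closure, from -1 (fully open) to 1 (shut), then the shift along the world's x, y, z in cm, then the turn about the world's z in rad. In form: [[[fingers, x, y, z, spin], ...]]. A call has 1 to 20 rows; each row shifts and turns the commanded pose from where the row before left it; what a row does not reach is not made up. A row lasts 1/12 s, in which the tool goes at most 41.7 mm and 7.16 degrees, less where a joint would pass 70% of its speed; a pose out of reach is approached as far as the arm can. A call with a gripper value outside its range is refused whole. The fingers move at their own pace and stop on an object; "newtons" is the grip in N (left out, the last holds). Time passes only in rows, so rows that do not move let the fingers close. It gives the time, the measured TCP pose, the force, the opening and the grip force at its end, in the units of the state.
- get_obs(): the state, without advancing time (a new reading comes with each control period).
- grab_frame(name): name is "side" or "top"; returns a dict with "image" (480x640x3 uint8, red, green, blue), "fx", "fy", "cx", "cy" (pixels), "xyz" and "attitude" of the camera in the world. Camera axes: x right, y up, looking along -z (the intrinsics and any distortion apply to the point x, -y, -z); pixel columns grow to the right and rows downward; lengths in m; the calibration is good to about 2 mm. A picture is of the moment at which its call begins. There is no depth.
- job_done(): hands the job in; it is judged then, once.
The state is a dict: "time": time; "joint_pos": joint angles; "qvel": joint speeds; "joint_efforts": joint torques, N m; "ee_pos": TCP position; "tool_rot": TCP orientation; "contact_force": force on the tool from outside, world axes, zero at the start; "torque": the same for the moment, N m; "grip_width": finger opening in m; "grip_force": force on a finger pad.
Only numpy, scipy, OpenCV 4.12 (cv2) and the standard library are available. Lean on these libraries where they do the work, as an engineer would, in place of code of your own. Each camera call takes 0.05 s, during which the arm holds its last target. There are 200 camera calls.

## Working session

There is one attempt and no reset: what is moved stays moved. The work goes in short steps, Python scripts to look and compute and a tool call to move; the robot and the scene stay as the last step left them, time stands still between calls to the robot, and variables do not carry over. Pictures are saved under pics/ and viewed, at most 10 in all, crops included, and the job is handed in when it is done.

Besides the shell and the picture viewer there is one more tool, called after "Emit:" in YAML: its name, and indented under it one key for each argument. play_rows: Moves the arm, as the interface text tells. Its arguments: {"type":"object","properties":{"deltas":{"type":"array","items":{"type":"array","items":{"type":"array","items":{"type":"number"}}}},"newtons":{"type":"number"}},"required":["deltas"]}

```bash
mkdir -p pics; ls
python3 - <<'E'
from plant import *
import cv2,json
print(get_obs())
for n in("top","side"):
    f=grab_frame(n); cv2.imwrite(f"pics/{n}0.png",f["image"][:,:,::-1]); print({k:v for k,v in f.items() if k!="image"})
E
```

```text
pics
{'time': 0.0, 'joint_pos': array([-1.47180173e+00,  4.87330115e-02,  9.75835670e-02,  1.62204010e+00,
        2.68856109e-05,  1.44300447e+00]), 'qvel': array([ 1.79610348e-03, -6.53015118e-05,  2.58504761e-04, -2.25105959e-04,
       -2.37010289e-03, -9.04933262e-04]), 'joint_efforts': array([-1.58038438e-03, -3.38777196e+01,  3.20017469e+01,  2.00028950e-02,
       -4.01617281e-04, -2.33896721e-06]), 'ee_pos': array([ 0.11798746, -0.51098323,  0.25511921]), 'tool_rot': array([ 9.93577164e-01,  1.13150282e-01,  3.06703644e-05, -1.19629314e-03]), 'contact_force': array([ 0.56496857, -0.41359461,  0.6194093 ]), 'torque': array([-0.06062028,  0.04504435,  0.01943884]), 'grip_force': 0.0, 'grip_width': 0.08545308535783763}
{'fx': 471.5789981850328, 'fy': 471.5789981850328, 'cx': 322.5091524790696, 'cy': 252.87447503030793, 'xyz': array([ 0.44852685, -0.00174395,  1.1076278 ]), 'attitude': array([ 0.00593903, -0.02028715, -0.70527064,  0.70862295])}
{'fx': 492.9208453196443, 'fy': 492.9208453196443, 'cx': 317.05159103251736, 'cy': 245.7103329332542, 'xyz': array([-0.00521679,  0.57980113,  1.07103076]), 'attitude': array([-0.10903178,  0.30802897,  0.88451498, -0.33296166])}
```

View pics/top0.png

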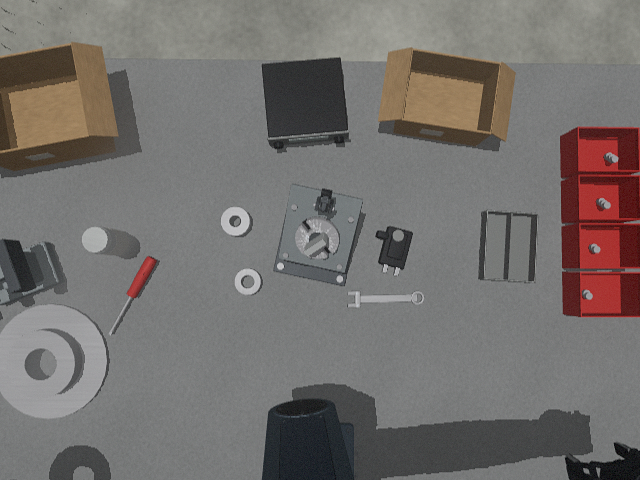

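View pics/side0.png

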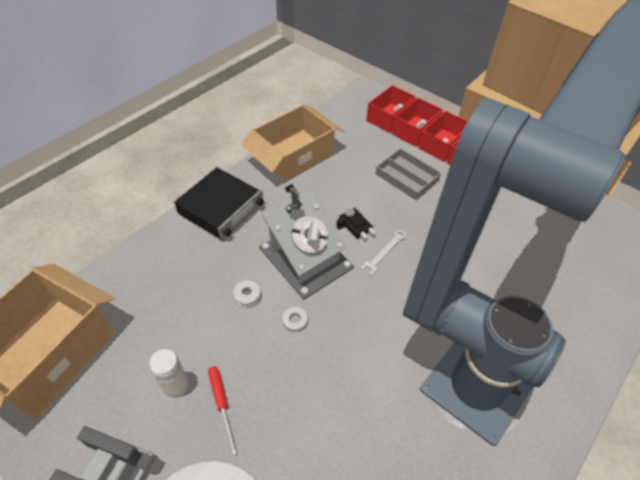

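The top view shows the stand near (319,235), with the hub at about (317,240) and the lock arm at about (325,203). In the side view the hub is near (311,235). I'll enlarge both.

Run:
```python
import cv2,numpy as np
a=cv2.imread("pics/top0.png")[175:295,265:375]; b=cv2.imread("pics/side0.png")[170:300,250:360]
a=cv2.resize(a,None,fx=3.6,fy=3.6,interpolation=2)
b=cv2.resize(b,None,fx=3.6,fy=3.6,interpolation=2)
h=max(a.shape[0],b.shape[0]); o=np.zeros((h,a.shape[1]+b.shape[1],3),np.uint8)
o[:a.shape[0],:a.shape[1]]=a;o[:b.shape[0],a.shape[1]:]=b
print(o.shape,a.shape);cv2.imwrite("pics/z0.png",o)
```

```text
(468, 792, 3) (432, 396, 3)
```

View pics/z0.png

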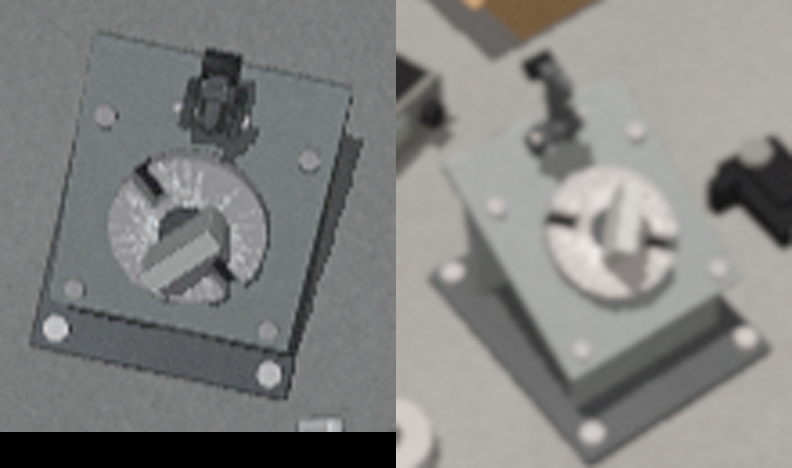

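```bash
cat > h.py <<'E'
import numpy as np
from scipy.spatial.transform import Rotation as R
from scipy.optimize import least_squares
CAM={'top':(471.579,322.509,252.874,[0.44852685,-0.00174395,1.1076278],[0.00593903,-0.02028715,-0.70527064,0.70862295]),
'side':(492.921,317.052,245.710,[-0.00521679,0.57980113,1.07103076],[-0.10903178,0.30802897,0.88451498,-0.33296166])}
def proj(c,P):
    f,cx,cy,t,q=CAM[c]; p=R.from_quat(q).inv().apply(np.array(P)-t)
    return np.array([cx+f*p[0]/-p[2],cy+f*p[1]/p[2]])
def frame(x,y,psi):
    M=R.from_euler('z',psi).as_matrix()@R.from_euler('y',-30,degrees=True).as_matrix()
    return lambda p:np.array([x,y,.105])+M@np.array(p)
def handle(a): b=a+np.arctan2(16,45); return [.080-.0478*np.cos(b),0,.030+.0478*np.sin(b)]
E
cat > fit.py <<'E'
from h import *
T=lambda u,v:('top',265+u/3.6-.36,175+v/3.6-.36); S=lambda u,v:('side',250+(u-396)/3.6-.36,170+v/3.6-.36)
corn=[((.1,.075,0),T(98,33)),((.1,-.075,0),T(352,88)),((-.075,-.075,0),T(291,350)),((-.075,.075,0),T(54,302)),
((.1,.075,0),S(445,165)),((.1,-.075,0),S(617,76)),((-.075,-.075,0),S(738,288)),((-.075,.075,0),S(575,388))]
kw=[(1,T(142,166)),(-1,T(234,280)),(1,S(548,217)),(-1,S(677,243))]
hd=[T(222,65),S(540,66)]
def res(v,full=False):
    F=frame(*v[:3]); r=[]
    for p,(c,a,b) in corn: r.append(proj(c,F(p))-[a,b])
    for s,(c,a,b) in kw: r.append(proj(c,F([s*.046*np.cos(v[3]),s*.046*np.sin(v[3]),.018]))-[a,b])
    for c,a,b in hd: r.append(proj(c,F(handle(v[4])))-[a,b])
    return np.array(r) if full else np.ravel(r)
s=least_squares(res,[.47,0,-.2,.87,2.1],loss='soft_l1')
print(s.x.round(4)); print(res(s.x,True).round(1).tolist())
F=frame(*s.x[:3])
for n,p in dict(grip=(0,0,.046),bartop=(0,0,.059),hinge=(.08,0,.03),handle=handle(s.x[4]),closed=handle(0)).items(): print(n,F(p).round(4))
E
python3 fit.py
```

```text
[ 0.5239 -0.0115 -0.2002  0.8394  2.1749]
[[-1.5, 0.1], [0.2, -0.0], [-0.7, 0.1], [-1.5, -0.4], [-0.5, -0.9], [-0.0, -2.1], [1.6, -3.6], [0.1, -2.6], [-0.8, 1.4], [0.3, 2.2], [0.7, -1.0], [-0.5, 0.1], [-0.2, 0.1], [-0.0, -0.5]]
grip [ 0.5014 -0.0069  0.1448]
bartop [ 0.495  -0.0056  0.1561]
hinge [ 0.5771 -0.0223  0.171 ]
handle [ 0.5963 -0.0261  0.2146]
closed [ 0.5311 -0.0129  0.1623]
```

Emit:
play_rows:
  deltas:
    - [[-0.1,2.13,2.8,0.2,0.114],[-0.1,2.13,2.8,0.2,0.114],[-0.1,2.13,2.8,0.2,0.114],[-0.1,2.13,2.8,0.2,0.114],[-0.1,2.13,2.8,0.2,0.114],[-0.1,2.13,2.8,0.2,0.114],[-0.1,2.13,2.8,0.2,0.114],[-0.1,2.13,2.8,0.2,0.114],[-0.1,2.13,2.8,0.2,0.114],[-0.1,2.13,2.8,0.2,0.114],[-0.1,2.13,2.8,0.2,0.114],[-0.1,2.13,2.8,0.2,0.114],[-0.1,2.13,2.8,0.2,0.114],[-0.1,2.13,2.8,0.2,0.114],[-0.1,2.13,2.8,0.2,0.114],[-0.1,2.13,2.8,0.2,0.114],[-0.1,2.13,2.8,0.2,0.114],[-0.1,2.13,2.8,0.2,0.114],[-0.1,0,0,0,0]]
  newtons: 20

```text
time: 1.68
ee_pos: [0.5038, -0.003, 0.2909]
tool_rot: [0.414, 0.91, 0.001, -0.001]
contact_force: [-1.0, -0.2, -0.0]
grip_width: 0.0466
grip_force: 0.0
```

Emit:
play_rows:
  deltas:
    - [[-0.1,-0.12,-0.2,-2.5,0],[-0.1,-0.12,-0.2,-2.5,0],[-0.1,0,0,-2.5,0],[-0.1,0,0,-2.0,0],[-0.1,0,0,-0.4,0],[-0.1,0,0,0,0]]

```text
time: 2.18
ee_pos: [0.4972, -0.0116, 0.191]
tool_rot: [0.418, 0.908, -0.001, -0.003]
contact_force: [-0.4, -0.5, -0.3]
grip_width: 0.047
grip_force: 0.0
```

Run:
```python
from plant import *
import cv2
f=grab_frame("side")["image"][150:290,240:400,::-1]
cv2.imwrite("pics/s1.png",cv2.resize(f,None,fx=4,fy=4,interpolation=2))
```

```text
(no output)
```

View pics/s1.png

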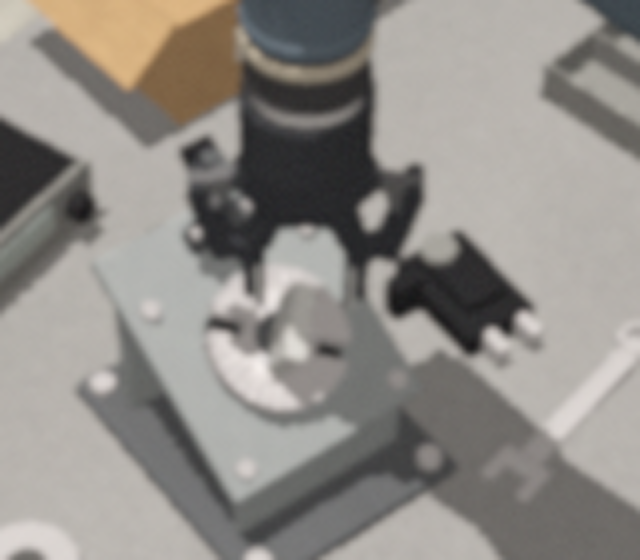

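The jaws straddle the bar at about (300,320), and the lock arm at about (205,160) is clear of the gripper. Next I lower onto the bar with a small x/y correction.

Emit:
play_rows:
  deltas:
    - [[-0.1,0.3,0.4,-0.8,0],[-0.1,0,0,-0.8,0],[-0.1,0,0,-0.8,0],[-0.1,0,0,-0.6,0],[-0.1,0,0,0,0],[-0.1,0,0,0,0]]

```text
time: 2.73
ee_pos: [0.5016, -0.0075, 0.1626]
tool_rot: [0.418, 0.908, -0.0, -0.001]
contact_force: [-0.5, -0.9, 0.4]
grip_width: 0.0468
grip_force: 0.0
```

Next I close gently and see where it settles.

Emit:
play_rows:
  deltas:
    - [[0.2,0,0,0,0],[0.4,0,0,0,0],[0.6,0,0,0,0],[0.6,0,0,0,0],[0.6,0,0,0,0],[0.6,0,0,0,0]]
  newtons: 20

```text
time: 3.23
ee_pos: [0.5017, -0.0087, 0.1644]
tool_rot: [0.418, 0.908, -0.001, 0.0]
contact_force: [-3.8, -3.8, 3.5]
grip_width: 0.0192
grip_force: 19.1
```

Emit:
play_rows:
  deltas:
    - [[0.6,0,0,0,-0.075],[0.6,0,0,0,-0.075],[0.6,0,0,0,-0.075],[0.6,0,0,0,-0.075],[0.6,0,0,0,-0.075],[0.6,0,0,0,-0.075],[0.6,0,0,0,0]]

```text
time: 3.82
ee_pos: [0.5, -0.0079, 0.1646]
tool_rot: [0.611, 0.792, -0.001, -0.001]
contact_force: [-8.9, -2.5, 7.7]
grip_width: 0.0194
grip_force: 61.5
```

Emit:
play_rows:
  deltas:
    - [[0.4,0,0,0,0],[0.4,0,0,0,0],[0.4,0,0,0,-0.076],[0.4,0,0,0,-0.076],[0.4,0,0,0,-0.076],[0.4,0,0,0,-0.076],[0.4,0,0,0,-0.076],[0.4,0,0,0,-0.076],[0.6,0,0,0,0],[0.6,0,0,0,0],[0.6,0,0,0,0],[0.6,0,0,0,0]]
  newtons: 20

```text
time: 4.82
ee_pos: [0.4994, -0.0083, 0.163]
tool_rot: [0.774, 0.634, -0.003, -0.001]
contact_force: [-8.4, -2.2, 4.1]
grip_width: 0.0228
grip_force: 19.5
```

Emit:
play_rows:
  deltas:
    - [[0.0,0,0,0,0],[0.0,0,0,0,0],[0.0,0,0,0,0],[0.0,0,0,2.0,0],[0.0,0,0,3.5,0],[0.0,0,0,3.5,0],[1,0,0,3.2,0],[1,3.2,-0.6,0,0],[1,3.2,-0.6,0,0],[1,3.2,-0.6,0,0],[1,3.2,-0.6,0,0],[1,0,0,0,0],[1,0,0,0,0]]

```text
time: 5.9
ee_pos: [0.6316, -0.0319, 0.2817]
tool_rot: [0.774, 0.634, -0.001, -0.002]
contact_force: [-1.2, 0.2, -0.3]
grip_width: 0.0003
grip_force: 0.0
```

Run:
```python
from plant import *
import cv2,numpy as np
a=grab_frame("top")["image"][175:295,265:375,::-1]; b=grab_frame("side")["image"][170:300,250:360,::-1]
cv2.imwrite("pics/t2.png",a)
a=cv2.resize(a,None,fx=3.6,fy=3.6,interpolation=2)
b=cv2.resize(b,None,fx=3.6,fy=3.6,interpolation=2)
o=np.zeros((468,792,3),np.uint8); o[:432,:396]=a;o[:,396:]=b
cv2.imwrite("pics/z2.png",o); print(get_obs()["ee_pos"])
```

```text
[ 0.62997164 -0.03131673  0.28516892]
```

View pics/z2.png

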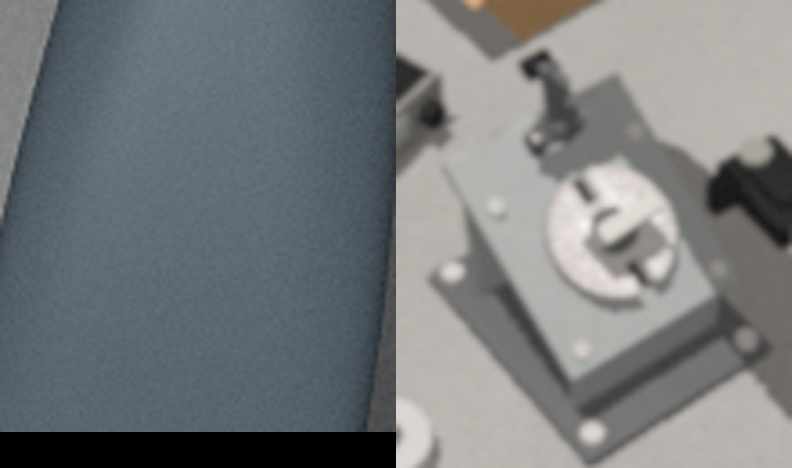

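Both keyways show in the side view: the upper one runs from about (577,180) to (592,202), the lower from about (650,286) to (632,264). The top view is blocked by the arm. I compare these with the prediction.

Run:
```python
from h import *
F=frame(.5239,-.0115,-.2002)
c=lambda P:((proj('side',P)-[250-.36,170-.36])*3.6+[396,0]).round(0)
for t in(-.15,-.1,-.05,0,.05,.1,.15): print(t,*[c(F([r*np.cos(t),r*np.sin(t),.018])) for r in(.046,.024,-.024,-.046)])
print('centre',c(F([0,0,.018])),'tip',c([.63,-.0315,.26]),'handle',c(F(handle(2.175))), 'hinge',c(F([.08,0,.03])))
```

```text
-0.15 [588. 168.] [600. 197.] [627. 260.] [640. 289.]
-0.1 [585. 169.] [599. 198.] [629. 259.] [643. 288.]
-0.05 [582. 171.] [597. 198.] [630. 259.] [646. 286.]
0 [579. 172.] [596. 199.] [632. 258.] [648. 285.]
0.05 [577. 174.] [594. 200.] [633. 257.] [651. 283.]
0.1 [574. 175.] [593. 201.] [634. 256.] [653. 282.]
0.15 [572. 177.] [592. 202.] [636. 255.] [656. 280.]
centre [614. 228.] tip [506. -13.] handle [540.  64.] hinge [559. 125.]
```

Run:
```python
from plant import *
from h import *
import cv2
ims=[grab_frame("side")["image"] for _ in range(6)]
m=np.mean([cv2.cvtColor(i,cv2.COLOR_RGB2GRAY).astype(float) for i in ims],0)
o=m[210:256,286:334].clip(0,255).astype(np.uint8)
cv2.imwrite("pics/k2.png",cv2.resize(o,None,fx=12,fy=12,interpolation=2)); np.save("m.npy",m)
```

```text
(no output)
```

View pics/k2.png

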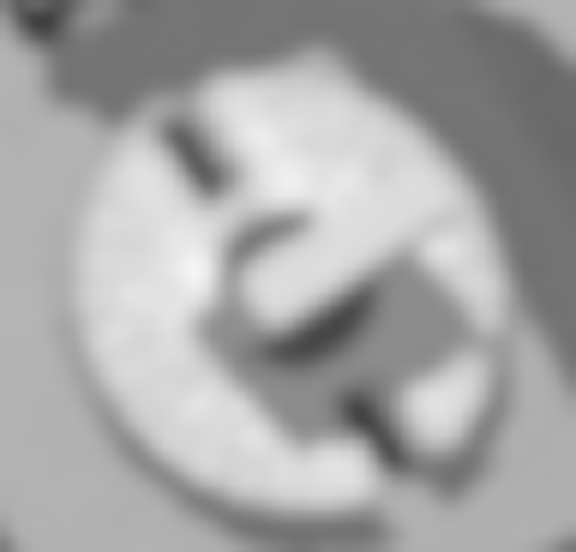

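The keyway lines up to within about 0.04 rad, inside the fit. I come down behind the handle and push it toward the hub.

Emit:
play_rows:
  deltas:
    - [[1,0,-0.1,-2.5,0],[1,0,0,-2.5,0],[1,0,0,-0.3,0],[1,0,0,0,0],[1,-0.98,0.2,0,0],[1,-0.98,0.2,0,0],[1,-0.98,0.2,0,0],[1,-0.98,0.2,0,0],[1,-0.98,0.2,0,0],[1,-0.98,0.2,0,0],[1,0,0,0,0],[1,0,0,0,0]]

```text
time: 7.3
ee_pos: [0.5728, -0.0207, 0.2374]
tool_rot: [0.773, 0.634, 0.003, 0.003]
contact_force: [-0.4, -0.8, 1.9]
grip_width: 0.0
grip_force: 0.9
```

Emit:
play_rows:
  deltas:
    - [[1,0,0,2.0,0],[1,0,0,2.0,0],[1,-1.75,0.36,0,0],[1,-1.75,0.36,0,0],[1,0,0,0,0],[1,0,0,-1.5,0],[1,0,0,-1.5,0],[1,0,0,-1.5,0],[1,0,0,-1.0,0],[1,0,0,-1.0,0],[1,0,0,-0.4,0],[1,0,0,0,0],[1,0,0,0,0]]

```text
time: 8.38
ee_pos: [0.5115, -0.008, 0.1987]
tool_rot: [0.773, 0.634, -0.019, -0.022]
contact_force: [-53.5, 10.1, 11.9]
grip_width: 0.0003
grip_force: 26.9
```

Run:
```python
from plant import *
import cv2,numpy as np
f=[grab_frame("side") for _ in range(2)][-1]["image"]
o=get_obs();print(o["ee_pos"],o["contact_force"],o["time"])
cv2.imwrite("pics/s3.png",cv2.resize(f[160:290,250:370,::-1],None,fx=4.5,fy=4.5,interpolation=2))
```

```text
[ 0.51125738 -0.00792355  0.19715254] [-52.41157987   9.90977552  10.85342026] 8.4833
```

View pics/s3.png

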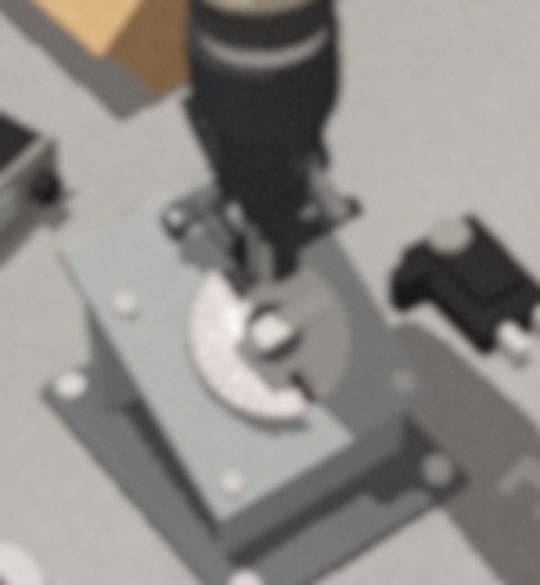

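The finger came down in front of the arm instead of on the handle: the tip is at about (250,270) and the arm behind it at about (225,225). I release sideways, lift clear and look again.

Emit:
play_rows:
  deltas:
    - [[1,-1.2,0.25,0,0],[1,-1.2,0.25,0,0],[1,0,0,2.5,0],[1,0,0,3.5,0],[1,0,0,3.5,0],[1,3.0,2.5,1.5,0],[1,3.0,2.5,0,0],[1,3.0,2.5,0,0],[1,0,0,0,0],[1,0,0,0,0]]

```text
time: 9.32
ee_pos: [0.6037, 0.0677, 0.3102]
tool_rot: [0.773, 0.635, -0.002, -0.001]
contact_force: [-1.0, 0.1, -0.8]
grip_width: -0.0001
grip_force: 0.0
```

Run:
```python
from plant import *
import cv2,numpy as np
b=np.mean([grab_frame("side")["image"][170:300,250:360,::-1] for _ in range(3)],0).astype(np.uint8)
cv2.imwrite("pics/s4.png",cv2.resize(b,None,fx=4.5,fy=4.5,interpolation=2)); o=get_obs(); print(o["ee_pos"],o["contact_force"])
```

```text
[0.60182996 0.06604695 0.31380921] [-0.65839832 -0.55368114  0.38169903]
```

View pics/s4.png

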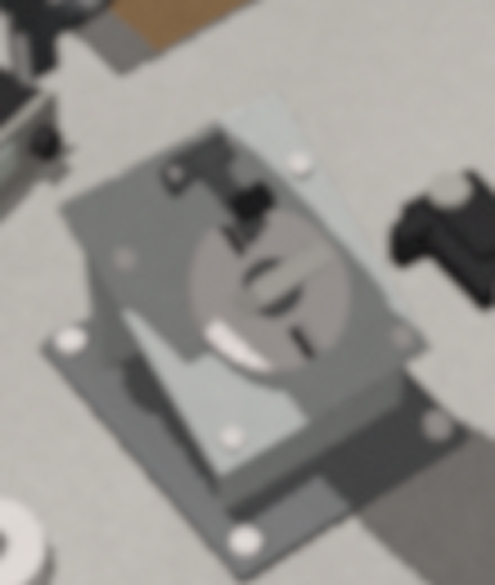

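The lock arm is now down or nearly so, with the handle at about (250,200). I work out its angle and the hub's.

Run:
```python
from h import *
F=frame(.5239,-.0115,-.2002)
c=lambda P:((proj('side',P)-[249.5,169.5])*4.5).round(0)
for a in(0,.1,.18,.3,.4,.6): print(a,c(F(handle(a))))
print('hinge pin left end',c(F([.08,.017,.03])),'bolt/edge corners',c(F([.1,.075,0])),c(F([.1,-.075,0])),c(F([-.075,.075,0])))
for t in(-.1,-.05,0,.05,.1):print(t,[c(F([r*np.cos(t),r*np.sin(t),.018])) for r in(.046,.024,-.024,-.046)])
```

```text
0 [255. 219.]
0.1 [255. 214.]
0.18 [256. 209.]
0.3 [255. 202.]
0.4 [254. 195.]
0.6 [251. 181.]
hinge pin left end [179. 171.] bolt/edge corners [ 60. 203.] [277.  86.] [225. 474.]
-0.1 [array([237., 212.]), array([254., 248.]), array([292., 325.]), array([309., 360.])]
-0.05 [array([233., 214.]), array([252., 248.]), array([293., 324.]), array([313., 359.])]
0 [array([230., 216.]), array([250., 249.]), array([295., 323.]), array([316., 357.])]
0.05 [array([226., 218.]), array([249., 250.]), array([297., 322.]), array([319., 355.])]
0.1 [array([223., 220.]), array([247., 252.]), array([299., 321.]), array([322., 353.])]
```

The arm is at about 0.4 rad and the hub still looks aligned. I press straight down over the roller.

Emit:
play_rows:
  deltas:
    - [[1,-2.3,-2.65,0,0],[1,-2.3,-2.65,0,0],[1,-2.3,-2.65,0,0],[1,0,0,-3.0,0],[1,0,0,-3.0,0],[1,0,0,-2.5,0],[1,0,0,0,0],[1,0,0,-0.7,0],[1,0,0,-0.7,0],[1,0,0,-0.7,0],[1,0,0,0,0],[1,0,0,0,0]]

```text
time: 10.47
ee_pos: [0.5337, -0.0129, 0.2081]
tool_rot: [0.773, 0.634, 0.001, 0.001]
contact_force: [-0.5, 0.1, -0.3]
grip_width: 0.0
grip_force: 0.0
```

Emit:
play_rows:
  deltas:
    - [[1,0,0,-0.4,0],[1,0,0,-0.4,0],[1,0,0,-0.4,0],[1,0,0,0,0],[1,0,0,0,0]]

```text
time: 10.88
ee_pos: [0.5335, -0.0129, 0.1962]
tool_rot: [0.773, 0.634, 0.001, 0.001]
contact_force: [-1.4, 0.6, 4.2]
grip_width: -0.0
grip_force: 2.3
```

Emit:
play_rows:
  deltas:
    - [[1,0,0,-0.15,0],[1,0,0,-0.15,0],[1,0,0,0,0],[1,0,0,0,0]]

```text
time: 11.22
ee_pos: [0.5336, -0.0128, 0.1958]
tool_rot: [0.773, 0.634, 0.001, 0.001]
contact_force: [-4.2, 1.6, 13.2]
grip_width: 0.0001
grip_force: 6.8
```

Emit:
play_rows:
  deltas:
    - [[1,0,0,-0.15,0],[1,0,0,-0.15,0],[1,0,0,0,0],[1,0,0,0,0],[1,0,0,2.0,0],[1,0,0,3.5,0],[1,0,0,3.5,0],[1,0,0,3.0,0],[1,3.0,2.5,0,0],[1,3.0,2.5,0,0],[1,3.0,2.5,0,0],[1,0,0,0,0],[1,0,0,0,0]]

```text
time: 12.3
ee_pos: [0.6242, 0.0634, 0.305]
tool_rot: [0.773, 0.635, -0.002, -0.002]
contact_force: [0.4, 0.3, 0.2]
grip_width: 0.0001
grip_force: 0.0
```

Run:
```python
from plant import *
import cv2,numpy as np
b=np.mean([grab_frame("side")["image"][170:300,250:360,::-1] for _ in range(3)],0).astype(np.uint8)
cv2.imwrite("pics/s5.png",cv2.resize(b,None,fx=4.5,fy=4.5,interpolation=2)); o=get_obs(); print(o["ee_pos"],o["contact_force"])
```

```text
[0.62261486 0.06153222 0.30951881] [-0.45013235  0.25840596  0.80381342]
```

View pics/s5.png

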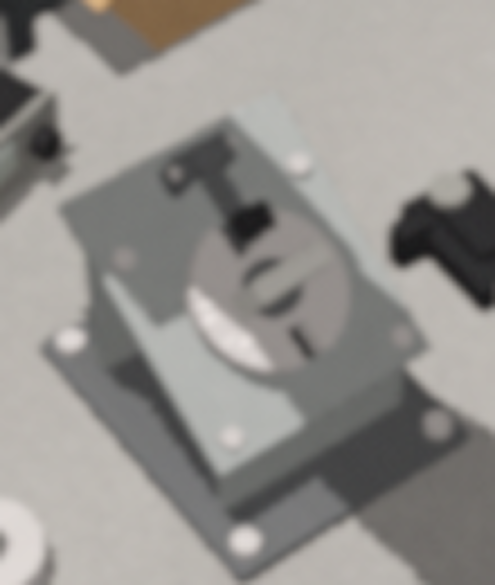

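The handle now sits at about (250,224). Closed, with the picture's 5-pixel offset, predicts about 224; blocked on the flange would give about 214. The press also stopped at the closed height, so the tongue is home and the robot is clear.

```bash
python3 -c "
from plant import *
print(job_done())"
```

```text
the job is handed in; nothing more can be done
None
```

The hub is turned so a keyway lines up with the lock arm, and the arm is swung over with its tongue home in it. That rests on the final picture and the height where the press stopped. The robot is clear, the loose parts were not touched, and the job was handed in at about 12.5 s. On the first press the fingers slipped in front of the arm and the wrist force read about 55 N, under the 120 N limit. I can't rule out that the fingers briefly pressed on the arm with more than 40 N.

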